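# Push the beetle block up out of its holder

### The job

The clear resin block with the green beetle sits tight and flush in its grey holder and must be made to stand up so that it can be picked out for the microscope. Take that holder from above, set it over the steel post of the blue push-out stand and press it fully down onto the blue base, so that the post pokes the block up through the hole in the holder's underside; then let go and leave it so. Leave the other holder, with the amber block, where it is.

Things in the scene. Friction and masses are not known exactly. Their poses are not given: they have to be found in the camera images.
- beetle_holder: Loose grey holder, 84 (x) x 60 (y) x 30 mm high, 130 g; origin at the centre of its underside, z up. Pocket 62 x 44 mm, 22 deep, open at the top; its 8 mm floor has a 40 (x) x 36 (y) mm opening in the middle. Sprung cheeks inside grip the block: pushing it up takes 2 to 6 N. Plain stiff outer faces: grip across the 60 mm width.
- beetle_block: Clear, nearly colourless resin block with a green beetle over a white card in it, 60 (x) x 42 (y) x 22 mm, 66 g, loose in the holder's pocket, top flush with the holder's top. Origin at the centre of its underside, at the start 8 mm above the holder's underside.
- stand: Push-out stand fixed to the table: round blue base 100 mm across, 12 mm high; in its middle an upright steel post 22 mm across, rim chamfered 2 mm, rising 20 mm above the base (32 above the table). Origin on its axis at table height, z up. A holder pressed home lies flat on the blue base, at any yaw, its block 12 mm up in the pocket.
- amber_holder: The other grey holder, same shape and size, with a yellow-brown amber block holding a dark insect. Origin at the centre of its underside. To be left alone. The two holders can be on either side of the stand.
Things that resemble listed ones, but are neither listed nor needed, are in the scene too. Leave any pink or purple look-alike of the beetle_block alone.

How it is judged (in metres and radians):
At the end, for the whole second after the job is handed in: The beetle holder rests released and upright (within 6 degrees) over the post, within 15 mm of its axis, its underside within 4 mm of the blue base's top; the beetle block stands in its pocket, 8 to 18 mm higher in it than at the start and within 10 mm of its middle; both at rest (z of beetle_block in the frame of beetle_holder between 0.016 and 0.026 m and horizontal distance between beetle_block and beetle_holder below 0.01 m and z of beetle_holder in the frame of stand between 0.008 and 0.016 m and horizontal distance between beetle_holder and stand below 0.015 m and angle between beetle_holder's own z axis and vertical below 0.1 rad and linear speed of each of beetle_holder, beetle_block below 0.02 m/s); the robot touches nothing.
It fails at once if the amber holder is shifted by more than 20 mm (distance of amber_holder from where it was at the start of the episode above 0.02 m).
It also fails if it takes over 45 s, if anything falls off the work surface, if the arm or the gripper's body presses on something with over 40 N, if the wrist force passes 120 N, or if a joint passes its speed limit or range.

### The arm

A 6-joint arm with a two-finger parallel gripper is mounted at the origin on the work surface. World frame = base frame: x ahead of the robot, y to its left, z up, the work surface at z = 0. Lengths are in mm, angles in rad, forces in N, time in s.
With the tool pointing down it reaches from about 250 to 725 mm from the base axis. Payload 4 kg.
Tool frame: the origin (TCP) lies on the centre line of the jaws, within the pads' length; the fingertips stand 19 mm ahead of it and the grasp point (between the pads) is the TCP (bot.nose_length is the distance from the TCP to the fingertips, in mm); z points along the fingers, y is the line along which they close (so a half turn about z gives the same grasp; the last joint's range is limited). The gripper opens to 85 mm and grips with 20 to 120 N. Pads are 22 mm wide; open, the fingers measure 114 mm over their backs; the gripper's body (76 mm by 85 mm) begins 54 mm behind the grasp point. The pads swing forward as they close: fully open they stand 13 mm farther back than shut.
Start: joints at [-1.231, 0.241, 0.005, 1.335, 0, 1.571], TCP at [166.647, -471.411, 250.306] pointing down, gripper open.
Joint ranges: [-2.72, 2.72], [-1.05, 1.87], [-1.09, 1.28], [-1.99, 2.15], [-1.42, 1.44], [-3.14, 3.14]. Speed limits (rad/s): [2.79, 2.79, 3.14, 3.14, 3.14, 3.14].

### API

Orientations are given as a rotation vector (axis times angle).
In Python, from cell import bot gives the robot as it stands.
- The arm moves only by the tool play_rows, never from a script. Its argument "moves" is a list of rows, each a list of 7 numbers: the shift along the tool's x, y, z in cm, then the turn, a rotation vector about the tool's x, y, z in degrees, then the finger opening in cm, from 0 to 8.54. A call has 1 to 12 rows; each row shifts and turns the commanded pose from where the row before left it, along the tool's axes as they then stand; what a row does not reach is not made up. A row lasts 1/12 s, in which the tool goes at most 41.7 mm and 7.16 degrees, less where a joint would pass 70% of its speed; a pose out of reach is approached as far as the arm can. A call is refused whole if a number of a shift passes 4.17 or a number of a turn 7.16, either way. A call with a gripper value outside its range is refused whole. The fingers move at their own pace and stop on an object; the grip force is fixed at half the most. Time passes only in rows, so rows that do not move let the fingers close. It gives the time, the measured TCP pose, the force, the opening and the grip force at its end, in the units of the state.
- bot.sense(): the state, without advancing time (a new reading comes with each control period).
- bot.grab_frame(name): name is "scene" or "top" or "wrist"; returns a dict with "color" (384x512x3 uint8, red, green, blue), "intrinsics" (3x3 intrinsics, pixels), "rvec" (rotation vector, rad) and "tvec" (3), from world to camera coordinates, as OpenCV has them; the wrist camera has in their place "tool_from_camera" (4x4, takes a point from camera to tool coordinates, whose origin is the TCP and whose axes are the flange's). Camera axes: x right, y down, z forward; pixel columns grow to the right and rows downward; lengths in mm; the calibration is good to about 2 mm. A picture is of the moment at which its call begins: read the wrist's pose just before it. There is no depth.
- bot.sign_off(): hands the job in; it is judged then, once.
Trained networks look in the newest picture that a camera, given by its name, has taken for a name from the list of things; names that differ only in an ending like _2 or _b are one class to them, and where a whole thing is asked for, a point or a joint stands for the part that bears it (a point fixed in the world has none). Each returns a list of dicts, best first, with "p" (0 to 1); they miss things now and then, are a little off and sometimes report something else, mostly with a low value. They report only what shows in the picture. A call takes as long as a camera call. They do not tell look-alikes from the thing itself.
- bot.search_frame(label, camera): "at" ([x, y, z] in mm, in world coordinates, good to about 4 mm: the middle of the surface that is visible of it).
- bot.masks_of(label, camera): "region" (384x512 bool, what is visible of it).
- bot.spot_point(label, camera): "at" ([x, y, z] in mm, in world coordinates, good to about 4 mm: a listed point, or the origin of a listed thing).
The state is a dict: "clock": time; "joint_pos": joint angles; "dq": joint speeds; "effort": joint torques, N m; "position": TCP position; "tcp_rot": TCP orientation; "wrist_force": force on the tool from outside, world axes, zero at the start; "moment": the same for the moment, N m; "width": finger opening in mm; "finger_force": force on a finger pad.
Only numpy, scipy, OpenCV 4.12 (cv2) and the standard library are available. Lean on these libraries where they do the work, as an engineer would, in place of code of your own. Each camera call takes 0.05 s, during which the arm holds its last target. There are 200 camera calls.

## Working session

There is one attempt and no reset: what is moved stays moved. The work goes in short steps, Python scripts to look and compute and a tool call to move; the robot and the scene stay as the last step left them, time stands still between calls to the robot, and variables do not carry over. Pictures are saved under pics/ and viewed, at most 10 in all, crops included, and the job is handed in when it is done.

Besides the shell and the picture viewer there is one more tool, called after "Emit:" as name(argument=value, ...), one argument or row to a line, values as JSON. play_rows: Moves the arm, as the interface text tells. Its arguments: {"type":"object","properties":{"moves":{"type":"array"}},"required":["moves"]}

```bash
mkdir -p pics; cat > h.py <<'E'
import numpy as np, cv2
from cell import bot
def save(im,n): cv2.imwrite('pics/'+n,cv2.cvtColor(im,cv2.COLOR_RGB2BGR))
def proj(f,P):
    return cv2.projectPoints(np.float64(P).reshape(-1,1,3),np.float64(f['rvec']),np.float64(f['tvec']),np.float64(f['intrinsics']),None)[0].reshape(-1,2)
def ray(f,px,z):
    R=cv2.Rodrigues(np.float64(f['rvec']))[0];c=-R.T@np.float64(f['tvec']).ravel()
    d=R.T@np.linalg.inv(f['intrinsics'])@np.array([px[0],px[1],1.]);return c+d*(z-c[2])/d[2]
E
python3 - <<'E'
from h import *
fs=[]
for c in('scene','top'):
    f=bot.grab_frame(c);fs.append(f['color'])
    for l in('beetle_holder','beetle_block','stand','amber_holder'):
        for k in ('search_frame','spot_point'):
            for d in getattr(bot,k)(l,c): print(c,l,k,np.round(d['at']),round(d['p'],2),proj(f,d['at']).round())
    for l in('beetle_holder','amber_holder'):
        for d in bot.masks_of(l,c):
            m=np.uint8(d['region']);ct=max(cv2.findContours(m,0,2)[0],key=cv2.contourArea)
            print(c,l,'mask',round(d['p'],2),m.sum(),cv2.minAreaRect(ct))
            if c=='top': print([ray(f,p,30).round()[:2] for p in cv2.boxPoints(cv2.minAreaRect(ct))])
save(fs[0],'s0.png');save(fs[1],'t0.png');print(bot.sense())
E
```

```text
scene beetle_holder search_frame [549. 286.  28.] 0.79 [[351. 225.]]
scene beetle_holder spot_point [517. 279.   1.] 0.76 [[350. 225.]]
scene beetle_block search_frame [579. 152.  21.] 0.91 [[291. 217.]]
scene beetle_block search_frame [464. 149.  17.] 0.69 [[307. 192.]]
scene beetle_block search_frame [521. 279.  28.] 0.51 [[351. 217.]]
scene beetle_block spot_point [518. 278.   7.] 0.79 [[350. 223.]]
scene beetle_block spot_point [455. 142.  -3.] 0.77 [[306. 195.]]
scene beetle_block spot_point [569. 147.  -3.] 0.56 [[290. 221.]]
scene stand search_frame [550. -21.  12.] 0.84 [[234. 193.]]
scene stand spot_point [538. -27.  -2.] 0.87 [[235. 194.]]
scene amber_holder search_frame [ 528. -285.   24.] 0.94 [[160. 160.]]
scene amber_holder spot_point [ 501. -303.    0.] 0.78 [[162. 161.]]
scene beetle_holder mask 0.56 659 ((352.0, 220.5), (35.0, 30.0), 90.0)
scene amber_holder mask 0.76 438 ((162.5, 157.5), (23.0, 31.0), 90.0)
top beetle_holder search_frame [514. 268.  32.] 0.95 [[141. 193.]]
top beetle_holder spot_point [516. 276.   0.] 0.55 [[142. 194.]]
top beetle_block search_frame
[... 1050 characters left out ...]
'clock': 1.1, 'joint_pos': array([-1.23101854e+00,  2.40584255e-01,  5.01052094e-03,  1.33521561e+00,
        2.37813323e-05,  1.57080798e+00]), 'dq': array([ 6.28368914e-04, -7.93670373e-05, -1.63283632e-03,  2.87669561e-03,
        9.93152386e-04,  1.16389532e-03]), 'effort': array([ 4.42761948e-04, -3.72220695e+01,  2.52694952e+01,  1.33829973e-03,
       -7.62882587e-05,  9.13320406e-07]), 'position': array([ 166.64461161, -471.41052073,  250.31836006]), 'tcp_rot': array([3.09636517e+00, 5.31139488e-01, 3.86733990e-05]), 'wrist_force': array([-1.04426418,  0.02880032,  0.07106746]), 'moment': array([ 0.00147195, -0.01408552, -0.04478728]), 'finger_force': 0.0, 'width': 85.75711683442381}
```

View pics/s0.png

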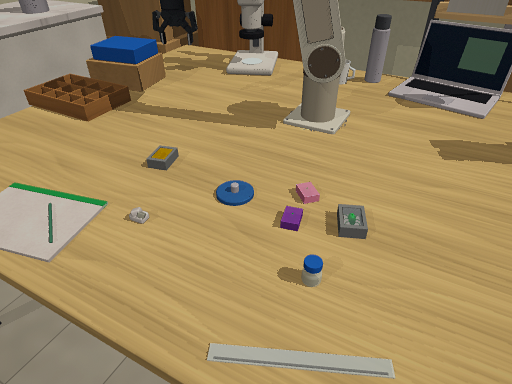

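View pics/t0.png

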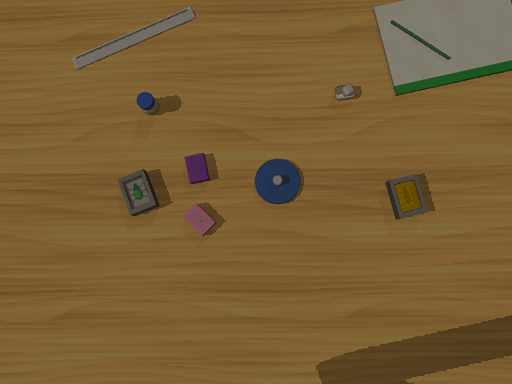

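The scene view shows the green beetle holder at (351,220), amber at (162,157), and the stand at (235,192). The top view shows the beetle holder at (138,192), the stand at (277,181), the amber holder at (406,196), and pink and purple decoys at (200,220) and (197,168). The networks' detections match this. I'll move over the stand first.

Emit:
play_rows(
  moves=[
    [3.3,-2,0,0,0,0,8.5],
    [3.3,-2,0,0,0,0,8.5],
    [3.3,-2,0,0,0,0,8.5],
    [3.3,-2,0,0,0,0,8.5],
    [3.3,-2,0,0,0,0,8.5],
    [3.3,-2,0,0,0,0,8.5],
    [3.3,-2,0,0,0,0,8.5],
    [3.3,-2,0,0,0,0,8.5],
    [3.3,-2,0,0,0,0,8.5],
    [3.3,-2,0,0,0,0,8.5],
    [3.3,-2,0,0,0,0,8.5],
    [3.3,-2,0,0,0,0,8.5],
  ],
)

```text
clock: 2.1
position: [460.9, -111.4, 250.6]
tcp_rot: [3.096, 0.532, 0.001]
wrist_force: [1.2, -0.8, 0.7]
width: 85.2
finger_force: 0.0
```

```bash
cat >> h.py <<'E'
def wgrab():
    s=bot.sense();f=bot.grab_frame('wrist')
    T=np.eye(4);T[:3,:3]=cv2.Rodrigues(np.float64(s['tcp_rot']))[0];T[:3,3]=s['position']
    C=np.linalg.inv(T@np.float64(f['tool_from_camera']))
    f['rvec']=cv2.Rodrigues(C[:3,:3])[0];f['tvec']=C[:3,3];return s,f
def masks(l,f,z,c='wrist'):
    for d in bot.masks_of(l,c):
        m=np.uint8(d['region']);ct=max(cv2.findContours(m,0,2)[0],key=cv2.contourArea);r=cv2.minAreaRect(ct)
        q=np.array([ray(f,p,z)[:2] for p in cv2.boxPoints(r)])
        e=q[1]-q[0],q[2]-q[1];L=max(e,key=np.linalg.norm)
        print(l,'mask',round(d['p'],2),np.round(r[0]),'ctr',q.mean(0).round(1),'sides',[round(np.linalg.norm(v),1) for v in e],'yaw',round(np.degrees(np.arctan2(L[1],L[0]))%180,1))
E
python3 - <<'E'
from h import *
s,f=wgrab();print(s['position'],s['joint_pos'],f['tool_from_camera'])
for d in bot.search_frame('stand','wrist')+bot.spot_point('stand','wrist'): print(d,proj(f,d['at']))
masks('stand',f,12);save(f['color'],'w0.png')
E
```

```text
[ 460.94901308 -111.37297891  250.55833192] [-2.36989210e-01  1.88970048e-01 -6.01841418e-02  1.32096575e+00
 -1.39776751e-04  2.56455711e+00] [[-6.82262449e-04 -9.56718645e-01 -2.91013693e-01  7.37075936e+01]
 [ 9.99999354e-01 -9.17301745e-04  6.71231902e-04 -5.37914836e-01]
 [-9.09127444e-04 -2.91013047e-01  9.56718653e-01 -1.24242725e+02]
 [ 0.00000000e+00  0.00000000e+00  0.00000000e+00  1.00000000e+00]]
{'at': [538.4, -23.2, 11.5], 'p': 0.58} [[208.80812759  84.13585942]]
{'at': [534.6, -22.3, 2.5], 'p': 0.9} [[208.39551754  87.57576936]]
stand mask 0.56 [212.  84.] ctr [537.3 -27.6] sides [np.float64(95.1), np.float64(98.4)] yaw 19.3
```

View pics/w0.png

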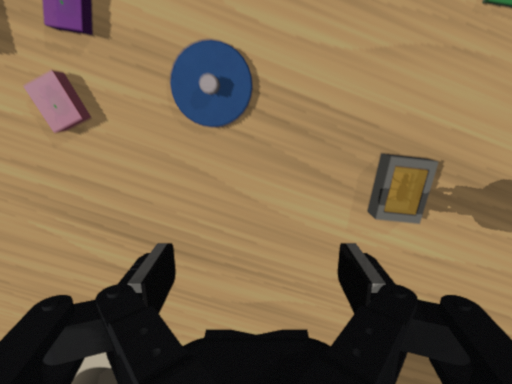

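The wrist view shows the stand disc at (212,84) with its post at (208,83), the amber holder at (405,188), and the pink and purple decoys on the left. Joint 6 would hit its limit on the way to the holder, so I'll turn by half a turn here.

Emit:
play_rows(
  moves=[
    [0,0,0,0,0,-7,8.5],
    [0,0,0,0,0,-7,8.5],
    [0,0,0,0,0,-7,8.5],
    [0,0,0,0,0,-7,8.5],
    [0,0,0,0,0,-7,8.5],
    [0,0,0,0,0,-7,8.5],
    [0,0,0,0,0,-7,8.5],
    [0,0,0,0,0,-7,8.5],
    [0,0,0,0,0,-7,8.5],
    [0,0,0,0,0,-7,8.5],
    [0,0,0,0,0,-7,8.5],
    [0,0,0,0,0,-7,8.5],
  ],
)

```text
clock: 3.3
position: [458.9, -114.8, 250.4]
tcp_rot: [-1.942, -2.469, 0.001]
wrist_force: [0.6, -0.0, -1.0]
width: 85.2
finger_force: 0.0
```

Emit:
play_rows(
  moves=[
    [0,0,0,0,0,-7,8.5],
    [0,0,0,0,0,-7,8.5],
    [0,0,0,0,0,-7,8.5],
    [0,0,0,0,0,-7,8.5],
    [0,0,0,0,0,-7,8.5],
    [0,0,0,0,0,-7,8.5],
    [0,0,0,0,0,-7,8.5],
    [0,0,0,0,0,-7,8.5],
    [0,0,0,0,0,-7,8.5],
    [0,0,0,0,0,-7,8.5],
    [0,0,0,0,0,-7,8.5],
    [0,0,0,0,0,-7,8.5],
  ],
)

```text
clock: 4.3
position: [458.9, -114.8, 250.4]
tcp_rot: [0.209, -3.134, 0.0]
wrist_force: [0.5, -0.4, -0.3]
width: 84.9
finger_force: 0.0
```

Emit:
play_rows(
  moves=[
    [0,0,0,0,0,-6,8.5],
    [0,0,0,0,0,-6,8.5],
    [-2.2,3.5,0,0,0,0,8.5],
    [-2.2,3.5,0,0,0,0,8.5],
    [-2.2,3.5,0,0,0,0,8.5],
    [-2.2,3.5,0,0,0,0,8.5],
    [-2.2,3.5,0,0,0,0,8.5],
    [-2.2,3.5,0,0,0,0,8.5],
    [-2.2,3.5,0,0,0,0,8.5],
    [-2.2,3.5,0,0,0,0,8.5],
    [-2.2,3.5,0,0,0,0,8.5],
    [-2.2,3.5,0,0,0,0,8.5],
  ],
)

```text
clock: 5.3
position: [551.4, 289.9, 250.5]
tcp_rot: [-0.527, 3.097, -0.001]
wrist_force: [0.4, 0.4, -0.2]
width: 85.2
finger_force: 0.0
```

```bash
python3 - <<'E'
from h import *
s,f=wgrab();print(s['position'],s['joint_pos'].round(2),s['tcp_rot'])
for l in('beetle_holder','beetle_block'):
  for k in ('search_frame','spot_point'):
    for d in getattr(bot,k)(l,'wrist'): print(l,k,d,proj(f,d['at']).round())
masks('beetle_holder',f,30);masks('beetle_block',f,30);np.savez('w1.npz',**{k:f[k] for k in('color','rvec','tvec','intrinsics')});save(f['color'],'w1.png')
E
```

```text
[551.36816406 289.88064847 250.54712893] [ 0.48  0.49  0.37  1.45 -0.    0.15] [-5.26815580e-01  3.09708347e+00 -7.72900352e-04]
beetle_holder search_frame {'at': [511.2, 275.5, 29.8], 'p': 0.82} [[256. 136.]]
beetle_block search_frame {'at': [566.8, 155.3, 20.1], 'p': 0.9} [[151. 146.]]
beetle_block search_frame {'at': [515.6, 275.8, 24.9], 'p': 0.87} [[255. 139.]]
beetle_block search_frame {'at': [455.7, 142.2, 22.2], 'p': 0.7} [[161.  49.]]
beetle_block spot_point {'at': [458.3, 144.6, 2.9], 'p': 0.87} [[168.  56.]]
beetle_block spot_point {'at': [517.0, 272.5, 9.1], 'p': 0.74} [[252. 138.]]
beetle_block spot_point {'at': [567.4, 153.8, 3.1], 'p': 0.59} [[154. 144.]]
beetle_holder mask 0.81 [256. 141.] ctr [517.6 278.6] sides [np.float64(59.8), np.float64(84.2)] yaw 20.8
beetle_block mask 0.98 [149. 146.] ctr [565.4 156.2] sides [np.float64(45.2), np.float64(62.2)] yaw 14.0
beetle_block mask 0.85 [166.  51.] ctr [456.6 150.3] sides [np.float64(43.9), np.float64(61.5)] yaw 47.7
beetle_block mask 0.74 [257. 142.] ctr [517.5 279.1] sides [np.float64(41.9), np.float64(61.8)] yaw 22.5
```

View pics/w1.png

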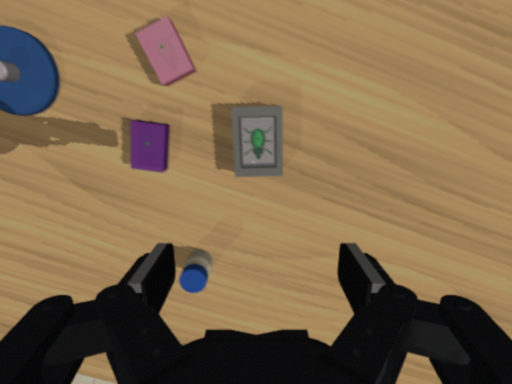

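The wrist view shows the holder at (257,141), measuring 84 × 60 mm when taken at z=30, which confirms its height. Next I'll descend partway and measure again.

Emit:
play_rows(
  moves=[
    [0,0,2,0,0,-1.5,8.5],
    [0.6,0,2.2,0,0,0,8.5],
    [0.6,0,2.2,0,0,0,8.5],
    [0.6,0,2.2,0,0,0,8.5],
    [0.6,0,2.2,0,0,0,8.5],
    [0.6,0,1.2,0,0,0,8.5],
    [0.6,0,0,0,0,0,8.5],
    [0,0,0,0,0,0,8.5],
  ],
)

```text
clock: 6.32
position: [516.0, 275.1, 130.6]
tcp_rot: [0.568, -3.088, 0.001]
wrist_force: [0.7, 0.1, -0.2]
width: 85.1
finger_force: 0.0
```

```bash
python3 - <<'E'
from h import *
s,f=wgrab();R=cv2.Rodrigues(s['tcp_rot'])[0];print(s['position'],R[:,0])
masks('beetle_holder',f,30);masks('beetle_block',f,30)
for d in bot.search_frame('beetle_block','wrist')+bot.search_frame('beetle_holder','wrist'): print(d)
save(f['color'],'w2.png')
print('tool coords', R.T@(np.array([517.6,278.6,22])-s['position']))
E
```

```text
[515.95431778 275.12470216 130.55682193] [-0.93453214 -0.35587263  0.00208762]
beetle_holder mask 0.66 [260. 200.] ctr [515.7 278.8] sides [np.float64(57.6), np.float64(89.1)] yaw 23.2
beetle_block mask 0.83 [127.  71.] ctr [455.7 150.4] sides [np.float64(44.8), np.float64(60.3)] yaw 44.7
beetle_block mask 0.74 [105. 200.] ctr [561.  156.2] sides [np.float64(64.4), np.float64(47.9)] yaw 8.0
beetle_block mask 0.67 [260. 203.] ctr [517.  279.3] sides [np.float64(42.4), np.float64(60.8)] yaw 22.6
{'at': [565.5, 156.2, 22.1], 'p': 0.81}
{'at': [453.1, 147.9, 22.2], 'p': 0.65}
{'at': [506.1, 272.4, 28.4], 'p': 0.84}
tool coords [ -3.00133211   2.69821431 108.54990188]
```

View pics/w2.png

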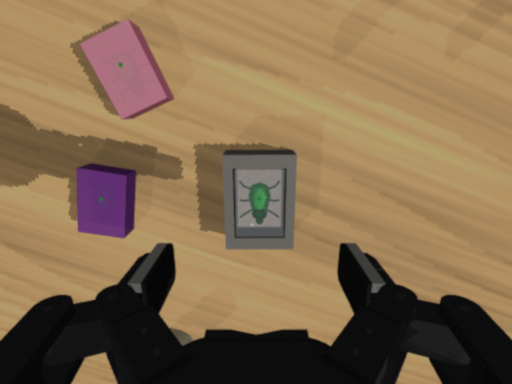

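The holder now sits centred in view at about (260,200) and in line with the tool. Two heights agree on (517, 279). I'll descend to z=22 and grip.

Emit:
play_rows(
  moves=[
    [-0.1,0.1,1.5,0,0,0,8.5],
    [-0.1,0.1,2,0,0,0,8.5],
    [-0.1,0.1,2,0,0,0,8.5],
    [0,0,2,0,0,0,8.5],
    [0,0,1.7,0,0,0,8.5],
    [0,0,1,0,0,0,8.5],
    [0,0,0.6,0,0,0,8.5],
    [0,0,0,0,0,0,7],
    [0,0,0,0,0,0,5],
    [0,0,0,0,0,0,5],
    [0,0,0,0,0,0,5],
    [0,0,0,0,0,0,5],
  ],
)

```text
clock: 7.57
position: [520.0, 281.7, 23.7]
tcp_rot: [-0.571, 3.086, 0.001]
wrist_force: [0.9, -0.1, 3.7]
width: 58.9
finger_force: 67.8
```

Emit:
play_rows(
  moves=[
    [0,0,0,0,0,0,4],
    [0,0,0,0,0,0,4],
    [0,0,0,0,0,0,4],
    [0,0,0,0,0,0,4],
  ],
)

```text
clock: 7.9
position: [520.0, 281.7, 23.7]
tcp_rot: [-0.571, 3.086, 0.001]
wrist_force: [-0.2, 1.0, 6.8]
width: 59.0
finger_force: 68.3
```

Emit:
play_rows(
  moves=[
    [0,0,-1,0,0,0,4],
    [0,0,-2,0,0,0,4],
    [0,0,-2.5,0,0,0,4],
    [0,0,-2.5,0,0,0,4],
    [0,-1.5,-2,0,0,0,4],
    [0,-3.5,0,0,0,0,4],
    [0,-3.5,0,0,0,0,4],
    [0,-3.5,0,0,0,0,4],
    [0,-3.5,0,0,0,0,4],
    [0,-3.5,0,0,0,0,4],
    [0,-3.5,0,0,0,0,4],
    [0,-3.5,0,0,0,0,4],
  ],
)

```text
clock: 8.9
position: [611.4, 36.8, 122.0]
tcp_rot: [0.572, -3.087, -0.001]
wrist_force: [1.1, 0.0, -2.4]
width: 58.6
finger_force: 67.3
```

Emit:
play_rows(
  moves=[
    [0,-3,0,0,0,0,4],
    [0,0,0,0,0,0,4],
    [0,0,0,0,0,0,4],
    [0,0,0,0,0,0,4],
  ],
)

```text
clock: 9.23
position: [621.8, 10.6, 121.7]
tcp_rot: [0.571, -3.087, -0.002]
wrist_force: [0.2, 0.5, -1.9]
width: 58.7
finger_force: 67.3
```

```bash
python3 - <<'E'
from h import *
s,f=wgrab();R=cv2.Rodrigues(s['tcp_rot'])[0];p=s['position'];print(p,R[:,0])
masks('stand',f,12);masks('beetle_holder',f,p[2]+6.3);masks('beetle_block',f,p[2]+6.3)
for d in bot.search_frame('stand','wrist')+bot.spot_point('stand','wrist'): print(d)
# blue disc ellipse centre, steel top
h=cv2.cvtColor(f['color'],cv2.COLOR_RGB2HSV);m=cv2.inRange(h,(100,120,40),(125,255,255))
c=max(cv2.findContours(m,0,1)[0],key=cv2.contourArea);e=cv2.fitEllipse(cv2.convexHull(c));print('disc',e,ray(f,e[0],12))
g=bot.grab_frame('top')
h=cv2.cvtColor(g['color'],cv2.COLOR_RGB2HSV);m=cv2.inRange(h,(100,120,40),(125,255,255))
for c in cv2.findContours(m,0,1)[0]:
    if cv2.contourArea(c)>500: e=cv2.fitEllipse(cv2.convexHull(c));print('top disc',e,ray(g,e[0],12))
save(f['color'],'w3.png')
E
```

```text
[621.78409362  10.55911732 121.71228227] [-0.93389134 -0.35755279  0.00172249]
stand mask 0.64 [250.  82.] ctr [537.7 -26.2] sides [np.float64(92.0), np.float64(99.2)] yaw 24.3
stand mask 0.63 [256. 251.] ctr [678.2  32.5] sides [np.float64(180.4), np.float64(116.7)] yaw 16.8
beetle_holder mask 0.79 [256. 252.] ctr [615.6   8.8] sides [np.float64(58.5), np.float64(90.6)] yaw 25.0
beetle_block mask 0.85 [256. 262.] ctr [618.5   9.4] sides [np.float64(41.4), np.float64(61.9)] yaw 23.6
beetle_block mask 0.61 [482.  64.] ctr [505.8  60.2] sides [np.float64(21.4), np.float64(36.6)] yaw 35.7
beetle_block mask 0.55 [427. 199.] ctr [561.   68.9] sides [np.float64(34.6), np.float64(28.6)] yaw 10.3
{'at': [534.1, -20.7, 8.8], 'p': 0.89}
{'at': [534.7, -21.9, -2.3], 'p': 0.97}
disc ((249.34107971191406, 81.57959747314453), (124.95001983642578, 133.69911193847656), 176.4065704345703) [534.60047165 -27.9045312   12.        ]
```

View pics/w3.png

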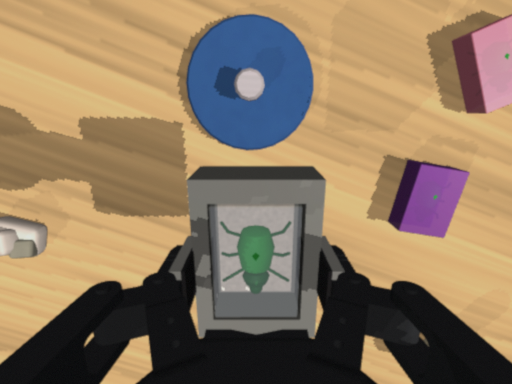

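The wrist view shows the stand disc at (249,82), the post at (250,84), and the gripped holder level with its block at (256,255). I'll move over the post and lower to just above it.

Emit:
play_rows(
  moves=[
    [1.5,-0.1,0,0,0,0,4],
    [2,-0.1,0,0,0,0,4],
    [2,-0.1,0,0,0,0,4],
    [2,-0.1,0,0,0,0,4],
    [1.4,-0.05,1,0,0,0,4],
    [0,0,1.5,0,0,0,4],
    [0,0,1.5,0,0,0,4],
    [0,0,1,0,0,0,4],
    [0,0,0.5,0,0,0,4],
    [0,0,0,0,0,0,4],
    [0,0,0,0,0,0,4],
  ],
)

```text
clock: 10.5
position: [541.4, -25.5, 67.4]
tcp_rot: [0.572, -3.089, -0.0]
wrist_force: [0.4, -1.0, -3.3]
width: 58.9
finger_force: 67.3
```

```bash
python3 - <<'E'
from h import *
s,f=wgrab();R=cv2.Rodrigues(s['tcp_rot'])[0];p=s['position'];print(p,R[:,0],s['wrist_force'])
masks('beetle_block',f,p[2]+6.3)
print('err tool, holder->stand',R.T@(np.array([536.7,-26.9,0])-(p+R[:,0]*3.5)))
h=cv2.cvtColor(f['color'],cv2.COLOR_RGB2HSV);m=cv2.inRange(h,(100,120,40),(125,255,255))
save(f['color'],'w4.png')
E
```

```text
[541.43703286 -25.45523537  67.41284968] [-9.33620563e-01 -3.58263370e-01  3.55412083e-05] [ 0.43200581 -0.97964398 -3.29710722]
beetle_block mask 0.9 [468. 302.] ctr [519.8  80.3] sides [np.float64(18.0), np.float64(47.1)] yaw 72.3
beetle_block mask 0.82 [256. 260.] ctr [537.5 -26.6] sides [np.float64(40.9), np.float64(60.7)] yaw 23.7
beetle_block mask 0.6 [499. 198.] ctr [469.2  62.4] sides [np.float64(10.1), np.float64(41.9)] yaw 35.8
err tool, holder->stand [ 1.4378016   0.34769764 67.41302803]
```

View pics/w4.png

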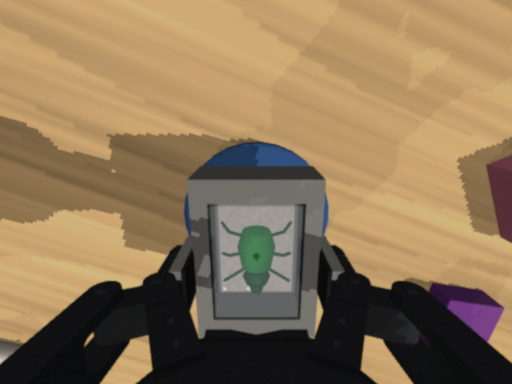

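The holder sits centred over the disc (arc centre about column 257). I'll press down now.

Emit:
play_rows(
  moves=[
    [0.1,0,0.5,0,0,0,4],
    [0,0,0.6,0,0,0,4],
    [0,0,0.5,0,0,0,4],
    [0,0,0.4,0,0,0,4],
    [0,0,0.3,0,0,0,4],
    [0,0,0.3,0,0,0,4],
    [0,0,0.2,0,0,0,4],
    [0,0,0.1,0,0,0,4],
    [0,0,0,0,0,0,4],
    [0,0,0,0,0,0,4],
  ],
)

```text
clock: 11.43
position: [540.4, -26.0, 38.2]
tcp_rot: [-0.572, 3.089, 0.0]
wrist_force: [-0.2, -0.0, -1.5]
width: 59.0
finger_force: 67.5
```

Emit:
play_rows(
  moves=[
    [0,0,0.1,0,0,0,4],
    [0,0,0.1,0,0,0,4],
    [0,0,0.1,0,0,0,4],
    [0,0,0,0,0,0,4],
    [0,0,0,0,0,0,4],
  ],
)

```text
clock: 11.85
position: [540.5, -26.1, 35.7]
tcp_rot: [-0.571, 3.088, -0.0]
wrist_force: [-1.0, 0.6, 3.9]
width: 58.4
finger_force: 67.9
```

Emit:
play_rows(
  moves=[
    [0,0,0.1,0,0,0,4],
    [0,0,0.1,0,0,0,4],
    [0,0,0,0,0,0,4],
    [0,0,0,0,0,0,4],
  ],
)

```text
clock: 12.18
position: [540.4, -26.0, 35.7]
tcp_rot: [-0.572, 3.088, -0.001]
wrist_force: [-6.2, 0.3, 17.4]
width: 58.6
finger_force: 69.7
```

The holder bottoms out at 35.7 (grasp height 23.7 + base 12), so it is fully home. I'll take off the preload, open, and rise.

Emit:
play_rows(
  moves=[
    [0,0,-0.15,0,0,0,4],
    [0,0,0,0,0,0,6.2],
    [0,0,0,0,0,0,7],
    [0,0,0,0,0,0,8.5],
    [0,0,0,0,0,0,8.5],
    [0,0,0,0,0,0,8.5],
    [0,0,-0.5,0,0,0,8.5],
    [0,0,-1,0,0,0,8.5],
    [0,0,-2,0,0,0,8.5],
    [0,0,-3,0,0,0,8.5],
    [0,0,-3,0,0,0,8.5],
    [0,0,-2,0,0,0,8.5],
  ],
)

```text
clock: 13.18
position: [541.4, -26.1, 153.7]
tcp_rot: [-0.571, 3.085, -0.001]
wrist_force: [1.2, -0.5, -0.7]
width: 85.0
finger_force: 0.0
```

Emit:
play_rows(
  moves=[
    [-2,0,0,0,0,0,8.5],
    [-2,0,0,0,0,0,8.5],
    [-2,0,0,0,0,0,8.5],
    [0,0,0,0,0,0,8.5],
    [0,0,0,0,0,0,8.5],
  ],
)

```text
clock: 13.6
position: [596.9, -4.2, 150.4]
tcp_rot: [-0.573, 3.088, -0.0]
wrist_force: [-0.5, -0.9, 0.9]
width: 85.1
finger_force: 0.0
```

```bash
python3 - <<'E'
from h import *
s,f=wgrab();print(s['position'],s['width'],s['wrist_force'])
masks('beetle_holder',f,42);masks('beetle_block',f,54)
for d in bot.spot_point('beetle_block','wrist')+bot.spot_point('beetle_holder','wrist'): print(d)
save(f['color'],'w5.png')
E
```

```text
[596.92088813  -4.23512785 150.43439975] 85.10974029876657 [-0.46797986 -0.88374836  0.92180326]
beetle_holder mask 0.78 [256. 119.] ctr [536.6 -27.2] sides [np.float64(84.0), np.float64(59.3)] yaw 18.6
beetle_block mask 0.97 [410. 217.] ctr [563.4 122.5] sides [np.float64(56.8), np.float64(45.2)] yaw 11.8
beetle_block mask 0.73 [470. 104.] ctr [467.3 118.4] sides [np.float64(47.1), np.float64(59.6)] yaw 47.6
beetle_block mask 0.62 [256. 120.] ctr [536.1 -27. ] sides [np.float64(41.7), np.float64(59.8)] yaw 22.7
{'at': [538.1, -28.3, 28.9], 'p': 0.69}
{'at': [455.9, 144.2, 1.6], 'p': 0.64}
{'at': [535.9, -31.1, 31.1], 'p': 0.43}
```

View pics/w5.png

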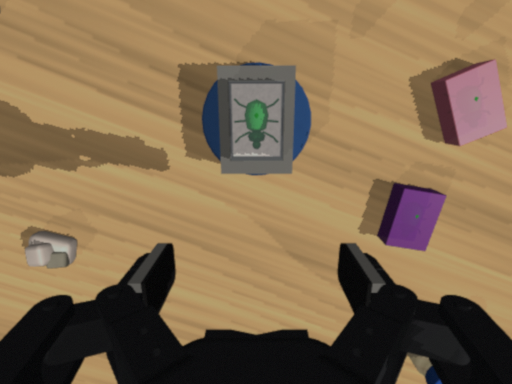

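The holder lies flat and centred on the blue base at (256,119). Its size matches a top at z=42, and the block's size matches a raised top at z=54. I'll hand it in.

```bash
python3 -c "
from cell import bot
print(bot.sign_off())"
```

```text
the job is handed in; nothing more can be done
None
```

The beetle holder is pressed home on the blue base and released. The last wrist picture shows the block standing up about 12 mm, and the job is handed in; sign-off gave no verdict.

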